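# Clip the measuring scoops onto the rail in size order

## Task

Two measuring scoops of the set lie loose beside the clip rail. Put each into one of the two empty middle clips so that the four bowls grow in size steadily from the smallest scoop at one end to the largest at the other, handles all pointing the same way, and press each until its clip snaps over it and it sits fully home, level with its bowl flat on the board. Feel for the click (at most 25 N brings it) and do not lean on a clip with brute force; let go, and do not shift the salt shaker, the matchbox or the dropper bottle.

Things in the scene. Friction and masses are not known exactly. Their poses are not given: they have to be found in the camera images.
- rail: clip rail: wooden board 296 (y) x 128 (x) x 22 mm thick, fixed, with four identical spring clips in a row along y, 66 mm apart. Origin on the worktop under the middle of the row; +x points away from the robot, to where the bowls stand; z up. The board reaches from 18 mm before the clips to 110 mm behind them. The end clips hold scoops already, the middle ones are empty.
- clip_1 (a point): clip nearest the rail's +y end: the point where a bead's axis lies when home, 38 mm above the worktop; axes as the rail's. A clip is a pair of sprung upright steel jaws, 12 mm long in x, 27 mm over their outsides; tops 48 mm above the worktop, smooth round noses 8 mm apart. Fingers do not fit between a handle's flange and the jaws under it.
- clip_2 (a point): second clip from +y, same point. A bead laid on the noses stands 14 mm above home; a scoop let go there leans bowl-down on the board. Pressed on the flange over the clip, the whole clip first gives way downward (it stands on a soft sprung foot, up to 11 mm, 2 N rising to 13 N), so pressing a scoop just down to its home height does not snap it in.
- clip_3 (a point): third clip, same point. With the foot pushed down, 12 to 25 N in all spreads the jaws and they snap over the half-way bead: the push suddenly drops, with the flange 1 to 7 mm below its home height, then goes solid some 7 to 11 mm below it. Let go, the foot lifts the bead home: bowl's base flat on the board, flange's top 58 mm above the worktop. The bowl tips up a little meanwhile, if free to.
- clip_4 (a point): fourth clip, nearest the rail's -y end, same point and axes.
- scoop_1_neck (a point): neck point of the smallest scoop (bowl 34 mm in diameter), already fixed in an end clip: clip 1 at some starts, clip 4 at others; handle towards the robot.
- scoop_4_neck (a point): neck point of the largest scoop (bowl 64 mm in diameter), already fixed in the other end clip.
- scoop_2: loose second smallest measuring scoop: steel, about 90 g, 167 mm long; cylindrical bowl 44 mm in diameter, 36 mm high. Origin: centre of the bowl's base; +x points from handle to bowl, z up. The level handle runs along -x, its flat top flush with the rim. It starts upright on its bowl on the worktop beside the rail, handle roughly towards the robot's side.
- scoop_2_grip (a point): grip of the second smallest scoop: centre of the block at the handle's end, 46 long (x), 16 wide, 13 mm thick, 122 mm from the bowl's axis, 30 mm above the bowl's base. Axes as the scoop's.
- scoop_2_neck (a point): neck of the second smallest scoop: point on the axis of the round bead (14 mm thick) under the handle that belongs in a clip; 70 mm from the bowl's axis, 52 mm from the grip centre, 16 mm above the bowl's base. The bead runs from the bowl to 89 mm from its axis; a 6 mm web joins it to the flange above (16 wide, 6 thick, top 20 mm above the bead's axis). Axes as the scoop's.
- scoop_3: loose second largest measuring scoop: steel, about 110 g, 172 mm long; cylindrical bowl 54 mm in diameter, 36 mm high. Origin: centre of the bowl's base; +x points from handle to bowl, z up. The level handle runs along -x, its flat top flush with the rim. It starts upright on its bowl on the worktop beside the rail, handle roughly towards the robot's side.
- scoop_3_grip (a point): grip of the second largest scoop: centre of the block at the handle's end, 46 long (x), 16 wide, 13 mm thick, 122 mm from the bowl's axis, 30 mm above the bowl's base. Axes as the scoop's.
- scoop_3_neck (a point): neck of the second largest scoop: point on the axis of the round bead (14 mm thick) under the handle that belongs in a clip; 70 mm from the bowl's axis, 52 mm from the grip centre, 16 mm above the bowl's base. The bead runs from the bowl to 89 mm from its axis; a 6 mm web joins it to the flange above (16 wide, 6 thick, top 20 mm above the bead's axis). Axes as the scoop's.
- salt: bystander: glass salt shaker, 44 mm wide, 90 mm high, loose; origin at the centre of its underside.
- matches: bystander: matchbox lying flat, 37 x 56 x 17 mm, loose; origin at the centre of its underside.
- vanilla: bystander: small dropper bottle, 33 mm wide, 102 mm high, loose; origin at the centre of its underside.

How it is judged:
At the end, for the whole second after the job is handed in: Both loose scoops rest in the middle clips, each next to the end scoop nearest in size, fully home: neck point within 12 mm of the clip point along the handle, 4 mm across, 3 mm in height; bowl on the board side, level within 5 degrees, in line within 7 degrees (((y of scoop_1_neck in the frame of rail above 0 m and x of scoop_2_neck in the frame of clip_2 between -0.012 and 0.012 m and y of scoop_2_neck in the frame of clip_2 between -0.004 and 0.004 m and z of scoop_2_neck in the frame of clip_2 between -0.004 and 0.003 m and x of scoop_2_grip in the frame of clip_2 between -0.066 and -0.038 m and angle between each of scoop_2_neck, scoop_3_neck's own z axis and vertical below 0.09 rad and angle between the x axis of scoop_2_neck and the x axis of clip_2, either way round below 0.12 rad and x of scoop_3_neck in the frame of clip_3 between -0.012 and 0.012 m and y of scoop_3_neck in the frame of clip_3 between -0.004 and 0.004 m and z of scoop_3_neck in the frame of clip_3 between -0.004 and 0.003 m and x of scoop_3_grip in the frame of clip_3 between -0.066 and -0.038 m and angle between the x axis of scoop_3_neck and the x axis of clip_3, either way round below 0.12 rad) or (not (y of scoop_1_neck in the frame of rail above 0 m) and x of scoop_2_neck in the frame of clip_3 between -0.012 and 0.012 m and y of scoop_2_neck in the frame of clip_3 between -0.004 and 0.004 m and z of scoop_2_neck in the frame of clip_3 between -0.004 and 0.003 m and x of scoop_2_grip in the frame of clip_3 between -0.066 and -0.038 m and angle between each of scoop_2_neck, scoop_3_neck's own z axis and vertical below 0.09 rad and angle between the x axis of scoop_2_neck and the x axis of clip_3, either way round below 0.12 rad and x of scoop_3_neck in the frame of clip_2 between -0.012 and 0.012 m and y of scoop_3_neck in the frame of clip_2 between -0.004 and 0.004 m and z of scoop_3_neck in the frame of clip_2 between -0.004 and 0.003 m and x of scoop_3_grip in the frame of clip_2 between -0.066 and -0.038 m and angle between the x axis of scoop_3_neck and the x axis of clip_2, either way round below 0.12 rad)) and linear speed of each of scoop_2, scoop_3 below 0.02 m/s); the robot touches nothing.
It fails at once if a loose scoop is pressed on the rail so hard that the contact forces between them add up to more than 120 N (contact force between any of scoop_2, scoop_3 and rail above 120 N).
It fails at once if the salt shaker, matchbox or dropper bottle is shifted by more than 30 mm (distance of any of salt, matches, vanilla from where it was at the start of the episode above 0.03 m).
It also fails if it takes over 54 s, if anything falls off the work surface, if the arm or the gripper's body presses on something with over 40 N, if the wrist force passes 120 N, or if a joint passes its speed limit or range.

## Robot

A 6-joint arm with a two-finger parallel gripper is mounted at the origin on the work surface; the furniture and walls round the work are solid. World frame = base frame: x ahead of the robot, y to its left, z up, the work surface at z = 0. Lengths are in m, angles in rad, forces in N, time in s.
With the tool pointing down it reaches from about 0.35 to 0.775 m from the base axis. Payload 7.3 kg.
Tool frame: the origin (TCP) lies at the very end of the fingers, on their centre line; the grasp point (between the pads) lies 19 mm behind it (arm.hold_point_z is the distance from the TCP to the grasp point, in m); z points along the fingers, y is the line along which they close (so a half turn about z gives the same grasp; the last joint's range is limited). The gripper opens to 92 mm and grips with 3 to 60 N. Pads are 19 mm wide; open, the fingers measure 130 mm over their backs; the gripper's body (75 mm by 190 mm) begins 47 mm behind the grasp point.
Start: joints at [0.958, 0.342, 1.524, -0, 1.275, -0.146], TCP at [0.236, 0.469, 0.227] pointing down, gripper open.
Joint ranges: [-2.53, 2.53], [-0.77, 2.02], [0.04, 2.7], [-1, 4.14], [0.28, 2.66], [-3.11, 3.11]. Speed limits (rad/s): [2.57, 2.57, 3.14, 3.14, 3.14, 3.14].

## Interface

Orientations are given as [roll, pitch, yaw] about the fixed x, y, z axes, in that order (R = Rz(yaw) Ry(pitch) Rx(roll)).
In Python, from bench import state, eyes, workorder, search_frame, cut_out, landmark_of, arm gives the robot as it stands. The module is installed in compiled form; this text tells all that it offers.
- The arm moves only by the tool apply_moves, never from a script. Its argument "series" is a list of rows, each an object of numbers: "dx", "dy", "dz": the shift along the world's x, y, z in m; "yaw": the turn about the world's z in rad; "grip": the gripper command: -1 is fully open, 1 is shut, values between are in proportion. In form: [{"dx": .., "dy": .., "dz": .., "yaw": .., "grip": ..}, ...]. A call has 1 to 12 rows; each row shifts and turns the commanded pose from where the row before left it; what a row does not reach is not made up. A row lasts 1/12 s, in which the tool goes at most 41.7 mm and 7.16 degrees, less where a joint would pass 70% of its speed; a pose out of reach is approached as far as the arm can. A call with a gripper value outside its range is refused whole. The fingers move at their own pace and stop on an object; "newtons" is the grip in N (left out, the last holds). Time passes only in rows, so rows that do not move let the fingers close. It gives the time, the measured TCP pose, the force, the opening and the grip force at its end, in the units of the state.
- state(): the state, without advancing time (a new reading comes with each control period).
- eyes.capture(name): name is "scene" or "top" or "wrist"; returns the picture (480x640x3 uint8, red, green, blue); there is no depth.
- eyes.camera_info(name): a dict with "K" (3x3 intrinsics, pixels), "R" (3x3) and "t" (3): a world point X has camera coordinates R X + t. Camera axes: x right, y down, z forward; pixel columns grow to the right and rows downward; lengths in m; the calibration is good to about 2 mm. A picture is of the moment at which its call begins: read the wrist's pose just before it. camera_info takes no time and is no camera call; for the wrist camera it gives the pose at the moment of the call.
- workorder.close_job(): hands the job in; it is judged then, once.
Trained networks look in the newest picture that a camera, given by its name, has taken for a name from the list of things; names that differ only in an ending like _2 or _b are one class to them, and where a whole thing is asked for, a point or a joint stands for the part that bears it (a point fixed in the world has none). Each returns a list of dicts, best first, with "p" (0 to 1); they miss things now and then, are a little off and sometimes report something else, mostly with a low value. They report only what shows in the picture. A call takes as long as a camera call.
- search_frame(camera, target): "location" ([x, y, z] in m, in world coordinates, good to about 4 mm: the middle of the surface that is visible of it).
- cut_out(camera, target): "region" (480x640 bool, what is visible of it).
- landmark_of(camera, target): "location" ([x, y, z] in m, in world coordinates, good to about 4 mm: a listed point, or the origin of a listed thing).
The state is a dict: "time": time; "joints": joint angles; "qd": joint speeds; "joint_efforts": joint torques, N m; "tool_pos": TCP position; "tool_rot": TCP orientation; "wrist_force": force on the tool from outside, world axes, zero at the start; "ft_torque": the same for the moment, N m; "gripper_width": opening from 0.0 (shut) to 1.0 (fully open); "finger_force": force on a finger pad.
Only numpy, scipy, OpenCV 4.12 (cv2) and the standard library are available. Lean on these libraries where they do the work, as an engineer would, in place of code of your own. Each camera call takes 0.05 s, during which the arm holds its last target. There are 200 camera calls.

## Working session

There is one attempt and no reset: what is moved stays moved. The work goes in short steps, Python scripts to look and compute and a tool call to move; the robot and the scene stay as the last step left them, time stands still between calls to the robot, and variables do not carry over. Pictures are saved under pics/ and viewed, at most 11 in all, crops included, and the job is handed in when it is done.

Besides the shell and the picture viewer there is one more tool, called after "Request:" by a JSON object that holds its "method" and its "body", one argument or row to a line. apply_moves: Moves the arm, as the interface text tells. Its arguments: {"type":"object","properties":{"series":{"type":"array"},"newtons":{"type":"number"}},"required":["series"]}

```bash
mkdir -p pics
python3 - <<'E'
from bench import *
import cv2
s=state();print(s)
for c in("top","scene"):
    im=eyes.capture(c);cv2.imwrite(f"pics/{c}0.png",im[:,:,::-1])
    for t in("clip_1","clip_2","clip_3","clip_4","rail","scoop_1_neck","scoop_4_neck","scoop_2","scoop_2_grip","scoop_2_neck","scoop_3_neck","scoop_3_grip","scoop_3","salt","matches","vanilla"):
        try:
            print(c,t,[( [round(float(v),3) for v in d["location"]],round(float(d["p"]),2)) for d in landmark_of(c,t)[:5]])
        except Exception as e: print(c,t,e)
print(state()["time"],arm.hold_point_z)
E
```

```text
{'time': 0.0, 'joints': array([ 9.58010319e-01,  3.42712624e-01,  1.52499254e+00, -1.44547363e-05,
        1.27537107e+00, -1.46016781e-01]), 'qd': array([-3.26290580e-04, -6.65716209e-04, -1.73356832e-03,  1.40003389e-03,
       -3.53815416e-04, -2.54682092e-05]), 'joint_efforts': array([-4.98606787e-04, -4.31236053e+01, -2.44220442e+01,  7.19049876e-02,
        5.59838698e-02, -1.03943676e-04]), 'tool_pos': array([0.23601817, 0.46852223, 0.22605873]), 'tool_rot': array([-3.14012285e+00, -2.02183054e-04,  2.67482750e+00]), 'wrist_force': array([0.15303911, 1.05508664, 0.35737534]), 'ft_torque': array([0.07789208, 0.01425213, 0.02867281]), 'finger_force': 0.0, 'gripper_width': 1.0023257203579663}
top clip_1 [([0.487, -0.114, 0.038], 0.81), ([0.515, 0.084, 0.035], 0.76), ([0.506, 0.019, 0.038], 0.72), ([0.502, -0.05, 0.041], 0.72)]
top clip_2 [([0.487, -0.114, 0.038], 0.81), ([0.515, 0.084, 0.035], 0.76), ([0.506, 0.019, 0.038], 0.72), ([0.502, -0.05, 0.041], 0.72)]
top clip_3 [([0.487, -0.114, 0.038], 0.81), ([0.515, 0.084, 0.035], 0.76), ([0.506, 0.019, 0.038], 0.72), ([0.502, -0.05
[... 1522 characters left out ...]
 0.037], 0.73)]
scene scoop_4_neck [([0.519, 0.085, 0.04], 0.55)]
scene scoop_2 [([0.537, -0.279, -0.001], 0.88), ([0.525, 0.252, -0.001], 0.63)]
scene scoop_2_grip [([0.406, 0.229, 0.03], 0.71), ([0.488, -0.115, 0.036], 0.68), ([0.513, 0.084, 0.038], 0.27)]
scene scoop_2_neck [([0.458, 0.239, 0.018], 0.68), ([0.348, -0.068, -0.001], 0.64), ([0.49, -0.117, 0.036], 0.33)]
scene scoop_3_neck [([0.47, -0.269, 0.016], 0.6)]
scene scoop_3_grip [([0.42, -0.261, 0.026], 0.6)]
scene scoop_3 [([0.537, -0.279, -0.001], 0.88), ([0.525, 0.252, -0.001], 0.63)]
scene salt [([0.355, 0.1, 0.002], 0.84), ([0.493, -0.115, 0.036], 0.61)]
scene matches [([0.345, -0.07, 0.001], 0.63)]
scene vanilla []
1.7 0.0188
```

View top.

View pics/top0.png

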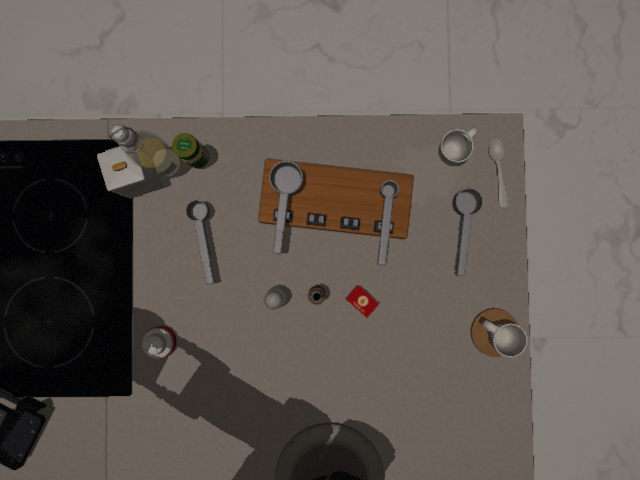

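View pics/scene0.png

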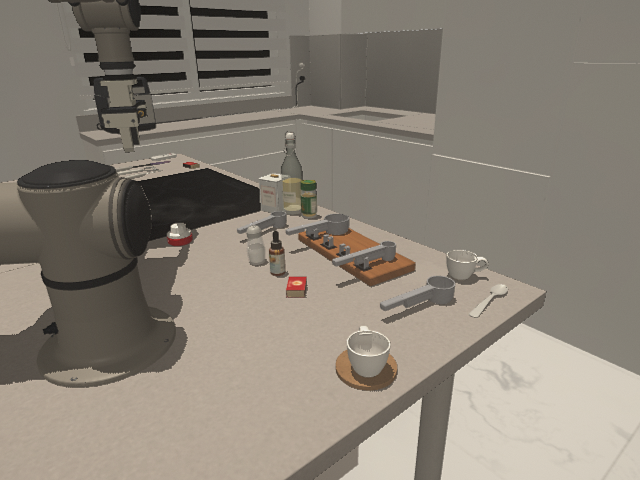

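The largest scoop sits in the +y end clip (top image 287,180) and the smallest in the -y end clip (388,190). The smaller loose scoop is on the left (200,211) and the larger on the right (467,202). So scoop 2 goes to clip 3 and scoop 3 goes to clip 2.

Request:
{"method": "apply_moves", "body": {
  "series": [
    {"dx":0.019,"dy":-0.026,"dz":0,"yaw":0.07,"grip":0},
    {"dx":0.019,"dy":-0.026,"dz":0,"yaw":0.07,"grip":0},
    {"dx":0.019,"dy":-0.026,"dz":0,"yaw":0.07,"grip":0},
    {"dx":0.019,"dy":-0.026,"dz":0,"yaw":0.07,"grip":0},
    {"dx":0.019,"dy":-0.026,"dz":0,"yaw":0.07,"grip":0},
    {"dx":0.019,"dy":-0.026,"dz":0,"yaw":0.07,"grip":0},
    {"dx":0.019,"dy":-0.026,"dz":0,"yaw":0.07,"grip":0},
    {"dx":0.019,"dy":-0.026,"dz":0,"yaw":0.07,"grip":0},
    {"dx":0.018,"dy":-0.028,"dz":0,"yaw":0.07,"grip":0},
    {"dx":0,"dy":0,"dz":0,"yaw":0,"grip":0},
    {"dx":0,"dy":0,"dz":0,"yaw":0,"grip":0}
  ],
  "newtons": 60
}}

```text
time: 2.62
tool_pos: [0.407, 0.2317, 0.2267]
tool_rot: [3.141, -0.0, -2.983]
wrist_force: [-0.0, -0.7, 0.6]
gripper_width: 0.498
finger_force: 0.0
```

```bash
cat > h.py <<'E'
from bench import *
import cv2,numpy as np
def look(n,targets,cam="wrist"):
    s=state();print("t",round(s["time"],2),"tcp",s["tool_pos"].round(4),s["tool_rot"].round(3))
    im=eyes.capture(cam);cv2.imwrite(f"pics/{n}.png",im[:,:,::-1])
    for t in targets:
        print(t,[(np.round(d["location"],4).tolist(),round(float(d["p"]),2)) for d in landmark_of(cam,t)[:4]])
def axis(name,cam,h):
    "main line of the visible region projected to the plane z=h"
    d=cut_out(cam,name);c=eyes.camera_info(cam);out=[]
    for q in d[:2]:
        v,u=np.nonzero(q["region"])
        r=np.linalg.inv(c["K"])@np.stack([u,v,np.ones_like(u)]);r=c["R"].T@r;o=-c["R"].T@c["t"]
        P=(o[:,None]+r*(h-o[2])/r[2])[:2].T
        (ctr,wh,a)=cv2.minAreaRect(P.astype(np.float32));
        vx,vy,x,y=cv2.fitLine(P.astype(np.float32),cv2.DIST_HUBER,0,.001,.001).ravel()
        print(name,round(float(q["p"]),2),"rect",np.round(ctr,4),np.round(wh,4),round(a,2),"fit yaw",round(float(np.arctan2(vy*np.sign(vx),abs(vx))),3),"at",x.round(4),y.round(4))
E
python3 - <<'E'
from h import *
look("w1",["scoop_2_grip","scoop_2_neck","scoop_2"])
axis("scoop_2","wrist",.036)
E
```

```text
t 2.62 tcp [0.407  0.2317 0.2267] [ 3.141 -0.    -2.983]
scoop_2_grip [([0.4047, 0.2293, 0.0278], 0.85)]
scoop_2_neck [([0.4585, 0.2385, 0.016], 0.87)]
scoop_2 [([0.5231, 0.2517, -0.0008], 0.75)]
scoop_2 0.6 rect [0.4629 0.2401] [0.1656 0.0318] 15.43 fit yaw 0.194 at 0.4434 0.2386
```

View pics/w1.png

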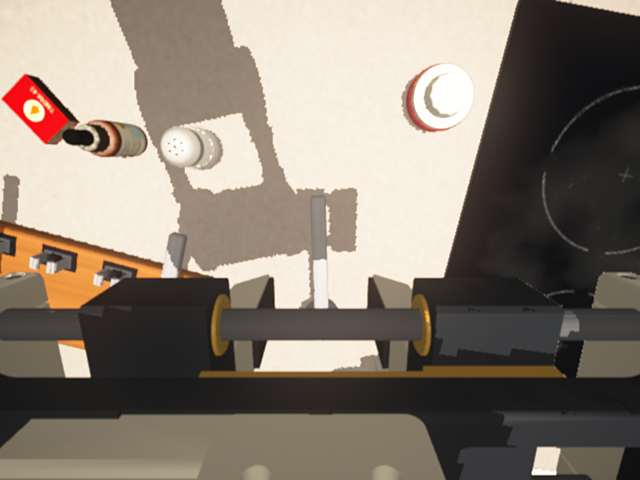

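The wrist view shows the handle end at (319,200), lying straight between the open fingers and in line with the tool. I'll descend and grip.

Request:
{"method": "apply_moves", "body": {
  "series": [
    {"dx":-0.001,"dy":-0.001,"dz":-0.035,"yaw":0.02,"grip":0},
    {"dx":0,"dy":0,"dz":-0.035,"yaw":0,"grip":0},
    {"dx":0,"dy":0,"dz":-0.035,"yaw":0,"grip":0},
    {"dx":0,"dy":0,"dz":-0.035,"yaw":0,"grip":0},
    {"dx":0,"dy":0,"dz":-0.035,"yaw":0,"grip":0},
    {"dx":0,"dy":0,"dz":-0.025,"yaw":0,"grip":0},
    {"dx":0,"dy":0,"dz":-0.013,"yaw":0,"grip":0},
    {"dx":0,"dy":0,"dz":0,"yaw":0,"grip":0.9},
    {"dx":0,"dy":0,"dz":0,"yaw":0,"grip":0.9},
    {"dx":0,"dy":0,"dz":0,"yaw":0,"grip":0.9},
    {"dx":0,"dy":0,"dz":0,"yaw":0,"grip":0.9}
  ],
  "newtons": 60
}}

```text
time: 3.78
tool_pos: [0.4061, 0.2325, 0.015]
tool_rot: [3.141, 0.003, -2.958]
wrist_force: [-0.1, -0.3, 0.0]
gripper_width: 0.258
finger_force: 0.0
```

Request:
{"method": "apply_moves", "body": {
  "series": [
    {"grip":1},
    {"grip":1},
    {"grip":1},
    {"dz":0.01,"grip":1},
    {"dz":0.03,"grip":1},
    {"dz":0.04,"grip":1},
    {"dz":0.04,"grip":1},
    {"dz":0.04,"grip":1},
    {"dz":0.02,"grip":1},
    {"grip":1}
  ],
  "newtons": 60
}}

```text
$.series[0]: bad value
```

Request:
{"method": "apply_moves", "body": {
  "series": [
    {"dx":0,"dy":0,"dz":0,"yaw":0,"grip":1},
    {"dx":0,"dy":0,"dz":0,"yaw":0,"grip":1},
    {"dx":0,"dy":0,"dz":0,"yaw":0,"grip":1},
    {"dx":0,"dy":0,"dz":0.01,"yaw":0,"grip":1},
    {"dx":0,"dy":0,"dz":0.03,"yaw":0,"grip":1},
    {"dx":0,"dy":0,"dz":0.04,"yaw":0,"grip":1},
    {"dx":0,"dy":0,"dz":0.04,"yaw":0,"grip":1},
    {"dx":0,"dy":0,"dz":0.04,"yaw":0,"grip":1},
    {"dx":0,"dy":0,"dz":0.02,"yaw":0,"grip":1},
    {"dx":0,"dy":0,"dz":0,"yaw":0,"grip":1}
  ],
  "newtons": 60
}}

```text
time: 4.62
tool_pos: [0.4075, 0.2327, 0.1988]
tool_rot: [3.14, 0.01, -2.958]
wrist_force: [0.4, 0.1, -1.1]
gripper_width: 0.17
finger_force: 59.9
```

Run:
```python
from h import *
look("s2",["scoop_2_grip","scoop_2_neck","scoop_2"],"scene")
look("t2",["scoop_2_grip","scoop_2_neck","scoop_2"],"top")
im=cv2.imread("pics/s2.png");cv2.imwrite("pics/s2c.png",cv2.resize(im[40:340,120:460],None,fx=2,fy=2))
print(state()["gripper_width"],state()["wrist_force"])
```

```text
t 4.62 tcp [0.4075 0.2327 0.1988] [ 3.14   0.01  -2.958]
scoop_2_grip [([0.3464, -0.0684, -0.0007], 0.62), ([0.4106, 0.2336, 0.214], 0.56), ([0.4917, -0.1151, 0.036], 0.53), ([0.5256, 0.2532, 0.1843], 0.25)]
scoop_2_neck [([0.457, 0.2455, 0.199], 0.76)]
scoop_2 [([0.5348, -0.2806, -0.0037], 0.74), ([0.5257, 0.2535, 0.1865], 0.57)]
t 4.82 tcp [0.4042 0.2314 0.1923] [-3.141e+00 -3.000e-03 -2.959e+00]
scoop_2_grip [([0.3439, -0.0646, 0.0033], 0.52)]
scoop_2_neck [([0.4538, 0.2435, 0.1886], 0.6), ([0.36, 0.0177, -0.0025], 0.6)]
scoop_2 [([0.5223, 0.2535, 0.173], 0.66), ([0.5369, -0.2765, -0.0001], 0.55)]
0.167095584568486 [-0.09396757 -0.41016134 -0.88555665]
```

View pics/s2c.png

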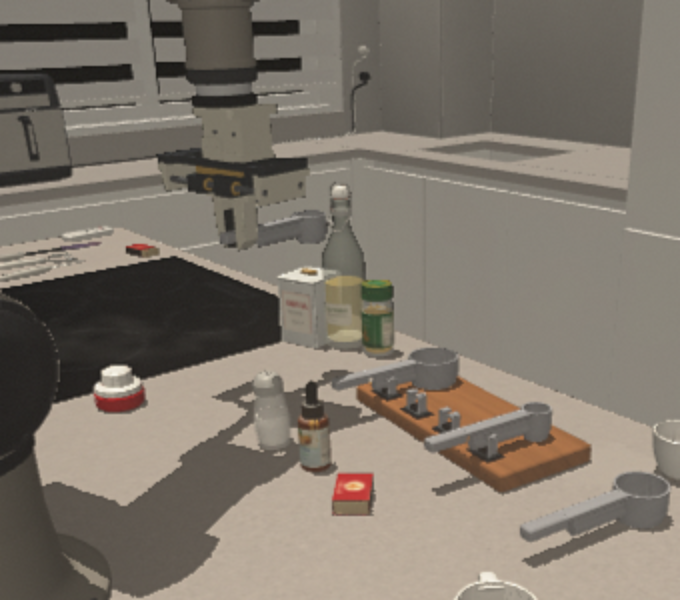

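Scoop 2 is held roughly level in the air, at about (290,230) in the crop. On the way to the rail I'll take one wrist look at the clips.

Request:
{"method": "apply_moves", "body": {
  "series": [
    {"dx":0,"dy":-0.035,"dz":0.02,"yaw":-0.0436,"grip":1},
    {"dx":0,"dy":-0.035,"dz":0.02,"yaw":-0.0436,"grip":1},
    {"dx":0.015,"dy":-0.035,"dz":0.02,"yaw":-0.0436,"grip":1},
    {"dx":0.02,"dy":-0.035,"dz":0,"yaw":-0.0436,"grip":1},
    {"dx":0.02,"dy":-0.035,"dz":0,"yaw":-0.0436,"grip":1},
    {"dx":0.02,"dy":-0.035,"dz":0,"yaw":-0.0436,"grip":1},
    {"dx":0.02,"dy":-0.035,"dz":0,"yaw":-0.0436,"grip":1},
    {"dx":0,"dy":0,"dz":0,"yaw":0,"grip":1},
    {"dx":0,"dy":0,"dz":0,"yaw":0,"grip":1},
    {"dx":0,"dy":0,"dz":0,"yaw":0,"grip":1}
  ],
  "newtons": 60
}}

```text
time: 5.85
tool_pos: [0.4992, -0.0119, 0.2522]
tool_rot: [3.141, -0.002, 3.019]
wrist_force: [-0.2, 0.5, -0.5]
gripper_width: 0.166
finger_force: 59.9
```

Run:
```python
from h import *
look("w3",["clip_1","scoop_2_neck","scoop_2_grip","scoop_2"])
look("s3",["scoop_2_neck","scoop_2_grip","scoop_2"],"scene")
look("t3",["clip_1","scoop_2_neck","scoop_2"],"top")
```

```text
t 5.85 tcp [ 0.4992 -0.0119  0.2522] [ 3.141e+00 -2.000e-03  3.019e+00]
clip_1 [([0.4868, -0.1106, 0.0357], 0.92), ([0.5086, 0.0146, 0.0349], 0.82), ([0.5124, 0.0835, 0.0365], 0.66), ([0.5011, -0.044, 0.0338], 0.57)]
scoop_2_neck [([0.5172, 0.0854, 0.0393], 0.28)]
scoop_2_grip [([0.4951, -0.0125, 0.268], 0.59)]
scoop_2 [([0.5347, -0.2797, -0.0004], 0.6)]
t 6.1 tcp [ 0.4994 -0.011   0.2533] [3.141 0.    3.021]
scoop_2_neck [([0.5483, -0.0152, 0.259], 0.59), ([0.4696, -0.2667, 0.0146], 0.56)]
scoop_2_grip [([0.499, -0.008, 0.2713], 0.91), ([0.4991, -0.0097, -0.0002], 0.58)]
scoop_2 [([0.5364, -0.2757, -0.0029], 0.82), ([0.6187, -0.0249, 0.2409], 0.57), ([0.5113, 0.0893, 0.0389], 0.44)]
t 6.3 tcp [ 0.4997 -0.0116  0.2533] [3.142 0.    3.02 ]
clip_1 [([0.5052, 0.0195, 0.0362], 0.89), ([0.4989, -0.0519, 0.0406], 0.83), ([0.5149, 0.0861, 0.0364], 0.72), ([0.4866, -0.1137, 0.0365], 0.67)]
scoop_2_neck []
scoop_2 [([0.5378, -0.2764, 0.002], 0.92), ([0.418, -0.2607, 0.0285], 0.62)]
```

View pics/w3.png

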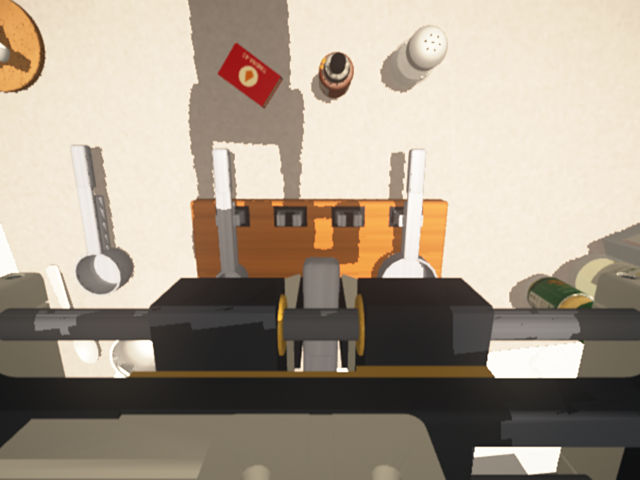

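The rail edges are at columns 193 and 446, clip 3 at about (290,215) and clip 2 at (348,216). The rail is square to the image, so the yaw is right. I'll check the clips by pixel.

Run:
```python
from h import *
c=eyes.camera_info("wrist");print(np.round(c["K"],1).tolist());o=-c["R"].T@c["t"];print(o.round(4))
def g(u,v,h):
    r=c["R"].T@np.linalg.inv(c["K"])@[u,v,1];return (o+r*(h-o[2])/r[2]).round(4)
im=cv2.imread("pics/w3.png")
cv2.imwrite("pics/w3c.png",cv2.resize(im[185:245,185:455],None,fx=2.9,fy=2.9,interpolation=cv2.INTER_CUBIC))
print("rail corners",g(193,200,.022),g(446,200,.022))
for u,v in((290,215),(348,216)): print(g(u,v,.048))
```

```text
[[343.5, 0.0, 320.6], [0.0, 343.5, 242.0], [0.0, 0.0, 1.0]]
[ 0.4312 -0.0036  0.4098]
rail corners [ 0.4679 -0.1537  0.022 ] [0.5026 0.1305 0.022 ]
[ 0.4937 -0.0443  0.048 ]
[0.5023 0.0171 0.048 ]
```

View pics/w3c.png

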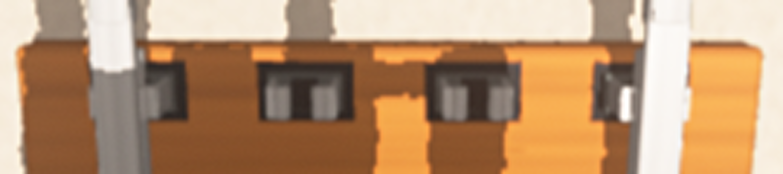

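Request:
{"method": "apply_moves", "body": {
  "series": [
    {"dx":-0.013,"dy":-0.007,"dz":-0.02,"yaw":0,"grip":1},
    {"dx":-0.013,"dy":-0.007,"dz":-0.03,"yaw":0,"grip":1},
    {"dx":-0.013,"dy":-0.007,"dz":-0.03,"yaw":0,"grip":1},
    {"dx":-0.013,"dy":-0.008,"dz":-0.03,"yaw":0,"grip":1},
    {"dx":0,"dy":0,"dz":-0.03,"yaw":0,"grip":1},
    {"dx":0,"dy":0,"dz":-0.025,"yaw":0,"grip":1},
    {"dx":0,"dy":0,"dz":-0.02,"yaw":0,"grip":1},
    {"dx":0,"dy":0,"dz":-0.008,"yaw":0,"grip":1},
    {"dx":0,"dy":0,"dz":0,"yaw":0,"grip":1},
    {"dx":0,"dy":0,"dz":0,"yaw":0,"grip":1},
    {"dx":0,"dy":0,"dz":0,"yaw":0,"grip":1}
  ],
  "newtons": 60
}}

```text
time: 7.42
tool_pos: [0.4488, -0.0413, 0.0613]
tool_rot: [-3.141, 0.002, 3.02]
wrist_force: [0.7, 0.1, -0.5]
gripper_width: 0.17
finger_force: 59.9
```

Run:
```python
from h import *
look("s4",["scoop_2_neck","scoop_2"],"scene")
im=cv2.imread("pics/s4.png");cv2.imwrite("pics/s4c.png",cv2.resize(im[180:300,220:420],None,fx=3.5,fy=3.5,interpolation=cv2.INTER_CUBIC))
```

```text
t 7.42 tcp [ 0.4488 -0.0413  0.0613] [-3.141e+00  2.000e-03  3.020e+00]
scoop_2_neck []
scoop_2 [([0.5384, -0.2764, -0.006], 0.95), ([0.5699, -0.0592, 0.0453], 0.9)]
```

View pics/s4c.png

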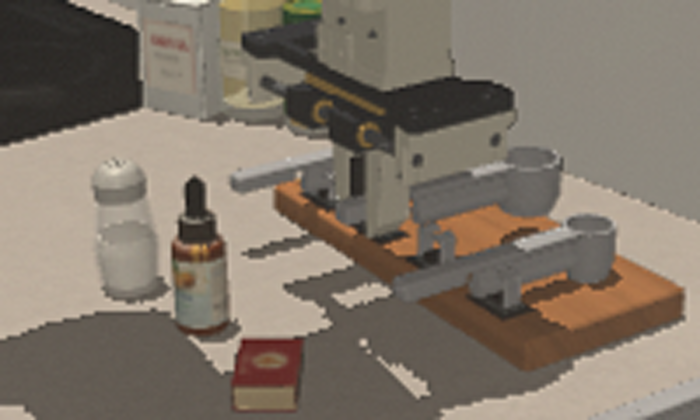

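The scoop is level above clip 3 (crop 430,225). I'll lower it to the noses.

Request:
{"method": "apply_moves", "body": {
  "series": [
    {"dx":0,"dy":0,"dz":-0.004,"yaw":0,"grip":1},
    {"dx":0,"dy":0,"dz":-0.003,"yaw":0,"grip":1},
    {"dx":0,"dy":0,"dz":-0.002,"yaw":0,"grip":1},
    {"dx":0,"dy":0,"dz":-0.002,"yaw":0,"grip":1},
    {"dx":0,"dy":0,"dz":0,"yaw":0,"grip":1},
    {"dx":0,"dy":0,"dz":0,"yaw":0,"grip":1}
  ],
  "newtons": 60
}}

```text
time: 8.07
tool_pos: [0.4479, -0.0409, 0.0491]
tool_rot: [3.141, 0.0, 3.02]
wrist_force: [-0.8, 0.7, 1.7]
gripper_width: 0.163
finger_force: 59.9
```

Request:
{"method": "apply_moves", "body": {
  "series": [
    {"dx":0,"dy":0,"dz":0,"yaw":0,"grip":0.2},
    {"dx":0,"dy":0,"dz":0,"yaw":0,"grip":0.2},
    {"dx":0,"dy":0,"dz":0,"yaw":0,"grip":0.2},
    {"dx":0,"dy":0,"dz":0,"yaw":0,"grip":0.2},
    {"dx":0,"dy":0,"dz":0.02,"yaw":0,"grip":0.2},
    {"dx":0,"dy":0,"dz":0.035,"yaw":0,"grip":0.2},
    {"dx":0,"dy":0,"dz":0.02,"yaw":0,"grip":0.2},
    {"dx":0,"dy":0,"dz":0,"yaw":0,"grip":1},
    {"dx":0,"dy":0,"dz":0,"yaw":0,"grip":1}
  ],
  "newtons": 60
}}

```text
time: 8.82
tool_pos: [0.4484, -0.0412, 0.125]
tool_rot: [-3.141, 0.003, 3.02]
wrist_force: [-0.3, 0.4, 0.6]
gripper_width: 0.301
finger_force: 0.0
```

Run:
```python
from h import *
look("s5",["scoop_2_neck","scoop_2","scoop_2_grip"],"scene")
im=cv2.imread("pics/s5.png");cv2.imwrite("pics/s5c.png",cv2.resize(im[180:300,220:420],None,fx=3.5,fy=3.5,interpolation=cv2.INTER_CUBIC))
```

```text
t 8.82 tcp [ 0.4484 -0.0412  0.125 ] [-3.141e+00  3.000e-03  3.020e+00]
scoop_2_neck [([0.5029, -0.0471, 0.0548], 0.73), ([0.5172, 0.088, 0.0362], 0.66), ([0.357, 0.0213, -0.003], 0.34)]
scoop_2 [([0.5354, -0.2762, -0.0038], 0.82), ([0.5642, -0.0524, 0.0237], 0.76)]
scoop_2_grip [([0.4517, -0.0422, 0.0774], 0.82)]
```

View pics/s5c.png

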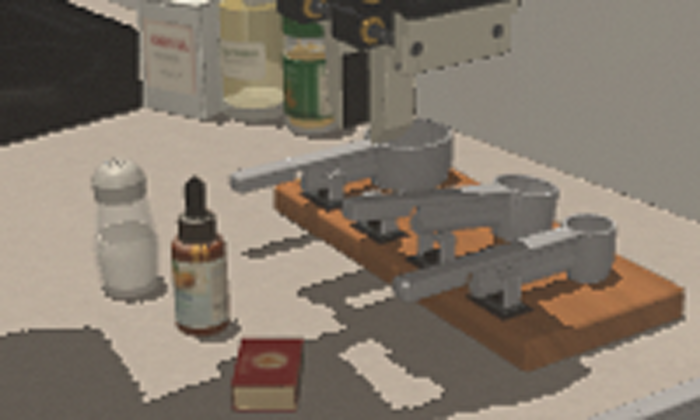

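Scoop 2 rests on the noses of clip 3 with the bowl down on the board (crop 435,215), as described. Now I'll press over the clip with the fingers shut.

Request:
{"method": "apply_moves", "body": {
  "series": [
    {"dx":0.02,"dy":-0.002,"dz":0,"yaw":0,"grip":1},
    {"dx":0.02,"dy":-0.002,"dz":0,"yaw":0,"grip":1},
    {"dx":0.013,"dy":-0.002,"dz":0,"yaw":0,"grip":1},
    {"dx":0,"dy":0,"dz":-0.01,"yaw":0,"grip":1},
    {"dx":0,"dy":0,"dz":-0.015,"yaw":0,"grip":1},
    {"dx":0,"dy":0,"dz":-0.013,"yaw":0,"grip":1},
    {"dx":0,"dy":0,"dz":-0.005,"yaw":0,"grip":1},
    {"dx":0,"dy":0,"dz":0,"yaw":0,"grip":1},
    {"dx":0,"dy":0,"dz":0,"yaw":0,"grip":1}
  ],
  "newtons": 30
}}

```text
time: 9.77
tool_pos: [0.5001, -0.0469, 0.0806]
tool_rot: [3.141, -0.002, 3.02]
wrist_force: [0.3, 0.1, -0.2]
gripper_width: 0.002
finger_force: 0.0
```

Request:
{"method": "apply_moves", "body": {
  "series": [
    {"dx":0,"dy":0,"dz":-0.003,"yaw":0,"grip":1},
    {"dx":0,"dy":0,"dz":-0.003,"yaw":0,"grip":1},
    {"dx":0,"dy":0,"dz":-0.003,"yaw":0,"grip":1},
    {"dx":0,"dy":0,"dz":-0.003,"yaw":0,"grip":1},
    {"dx":0,"dy":0,"dz":0,"yaw":0,"grip":1}
  ]
}}

```text
time: 10.18
tool_pos: [0.5007, -0.047, 0.069]
tool_rot: [3.141, 0.0, 3.02]
wrist_force: [-0.7, 0.4, 4.3]
gripper_width: 0.003
finger_force: 2.1
```

Contact at about 4 N. I'll go on slowly.

Request:
{"method": "apply_moves", "body": {
  "series": [
    {"dx":0,"dy":0,"dz":-0.002,"yaw":0,"grip":1},
    {"dx":0,"dy":0,"dz":-0.002,"yaw":0,"grip":1},
    {"dx":0,"dy":0,"dz":-0.002,"yaw":0,"grip":1},
    {"dx":0,"dy":0,"dz":-0.002,"yaw":0,"grip":1},
    {"dx":0,"dy":0,"dz":0,"yaw":0,"grip":1}
  ]
}}

```text
time: 10.6
tool_pos: [0.5004, -0.0469, 0.0617]
tool_rot: [3.141, -0.0, 3.02]
wrist_force: [-4.2, 0.2, 11.5]
gripper_width: 0.008
finger_force: 5.6
```

Request:
{"method": "apply_moves", "body": {
  "series": [
    {"dx":0,"dy":0,"dz":-0.001,"yaw":0,"grip":1},
    {"dx":0,"dy":0,"dz":-0.001,"yaw":0,"grip":1},
    {"dx":0,"dy":0,"dz":0,"yaw":0,"grip":1}
  ]
}}

```text
time: 10.85
tool_pos: [0.5011, -0.047, 0.0603]
tool_rot: [-3.142, 0.001, 3.02]
wrist_force: [-4.1, 0.5, 12.2]
gripper_width: 0.005
finger_force: 6.0
```

Request:
{"method": "apply_moves", "body": {
  "series": [
    {"dx":0,"dy":0,"dz":-0.001,"yaw":0,"grip":1},
    {"dx":0,"dy":0,"dz":-0.001,"yaw":0,"grip":1},
    {"dx":0,"dy":0,"dz":0,"yaw":0,"grip":1}
  ]
}}

```text
time: 11.1
tool_pos: [0.5014, -0.0471, 0.0588]
tool_rot: [-3.142, 0.002, 3.02]
wrist_force: [-3.7, 0.8, 15.1]
gripper_width: 0.002
finger_force: 7.7
```

Request:
{"method": "apply_moves", "body": {
  "series": [
    {"dx":0,"dy":0,"dz":-0.001,"yaw":0,"grip":1},
    {"dx":0,"dy":0,"dz":-0.001,"yaw":0,"grip":1},
    {"dx":0,"dy":0,"dz":0,"yaw":0,"grip":1}
  ]
}}

```text
time: 11.35
tool_pos: [0.5017, -0.0471, 0.057]
tool_rot: [-3.142, 0.003, 3.02]
wrist_force: [-3.2, 1.6, 15.1]
gripper_width: 0.003
finger_force: 7.6
```

Request:
{"method": "apply_moves", "body": {
  "series": [
    {"dx":0,"dy":0,"dz":-0.001,"yaw":0,"grip":1},
    {"dx":0,"dy":0,"dz":-0.001,"yaw":0,"grip":1},
    {"dx":0,"dy":0,"dz":0,"yaw":0,"grip":1}
  ]
}}

```text
time: 11.6
tool_pos: [0.5011, -0.0471, 0.0543]
tool_rot: [-3.141, 0.001, 3.02]
wrist_force: [-2.4, 1.1, 9.0]
gripper_width: 0.007
finger_force: 4.6
```

Request:
{"method": "apply_moves", "body": {
  "series": [
    {"dx":0,"dy":0,"dz":-0.001,"yaw":0,"grip":1},
    {"dx":0,"dy":0,"dz":-0.001,"yaw":0,"grip":1},
    {"dx":0,"dy":0,"dz":0,"yaw":0,"grip":1}
  ]
}}

```text
time: 11.85
tool_pos: [0.5002, -0.047, 0.0521]
tool_rot: [-3.141, -0.001, 3.02]
wrist_force: [-6.3, 1.0, 14.9]
gripper_width: 0.005
finger_force: 7.8
```

Request:
{"method": "apply_moves", "body": {
  "series": [
    {"dx":0,"dy":0,"dz":-0.001,"yaw":0,"grip":1},
    {"dx":0,"dy":0,"dz":-0.001,"yaw":0,"grip":1},
    {"dx":0,"dy":0,"dz":0,"yaw":0,"grip":1}
  ]
}}

```text
time: 12.1
tool_pos: [0.4999, -0.047, 0.051]
tool_rot: [-3.141, -0.001, 3.02]
wrist_force: [-10.3, 1.5, 25.0]
gripper_width: 0.004
finger_force: 12.8
```

The push dropped and then went solid, so it has clicked. I'll back off and look.

Request:
{"method": "apply_moves", "body": {
  "series": [
    {"dx":0,"dy":0,"dz":0.004,"yaw":0,"grip":1},
    {"dx":0,"dy":0,"dz":0.006,"yaw":0,"grip":1},
    {"dx":0,"dy":0,"dz":0.02,"yaw":0,"grip":1},
    {"dx":0,"dy":0,"dz":0.04,"yaw":0,"grip":1},
    {"dx":0,"dy":-0.03,"dz":0.04,"yaw":0,"grip":0},
    {"dx":-0.01,"dy":-0.035,"dz":0.03,"yaw":0,"grip":0},
    {"dx":-0.01,"dy":-0.035,"dz":0.02,"yaw":0,"grip":0},
    {"dx":-0.015,"dy":-0.035,"dz":0,"yaw":0,"grip":0},
    {"dx":-0.015,"dy":-0.035,"dz":0,"yaw":0,"grip":0},
    {"dx":-0.015,"dy":-0.035,"dz":0,"yaw":0,"grip":0},
    {"dx":-0.015,"dy":-0.01,"dz":0,"yaw":0,"grip":0},
    {"dx":0,"dy":0,"dz":0,"yaw":0,"grip":0}
  ]
}}

```text
time: 13.1
tool_pos: [0.4197, -0.2554, 0.1987]
tool_rot: [-3.141, -0.001, 3.015]
wrist_force: [0.7, -0.1, -0.3]
gripper_width: 0.489
finger_force: 0.0
```

Run:
```python
from h import *
look("s6",["scoop_2_neck","scoop_2","scoop_2_grip","clip_3"],"scene")
look("w6",["scoop_3_neck","scoop_3","scoop_3_grip"])
axis("scoop_3","wrist",.036)
im=cv2.imread("pics/s6.png");w=cv2.imread("pics/w6.png")
a=cv2.resize(im[180:300,220:420],None,fx=3.5,fy=3.5,interpolation=cv2.INTER_CUBIC)
cv2.imwrite("pics/s6c.png",a)
```

```text
t 13.1 tcp [ 0.4197 -0.2554  0.1987] [-3.141e+00 -1.000e-03  3.015e+00]
scoop_2_neck [([0.5077, -0.0432, 0.0402], 0.74), ([0.5161, 0.0875, 0.0381], 0.72)]
scoop_2 [([0.5331, -0.2772, -0.0042], 0.88), ([0.5739, -0.0562, 0.022], 0.77)]
scoop_2_grip []
clip_3 [([0.4973, -0.0466, 0.0342], 0.91), ([0.4917, -0.1121, 0.0339], 0.86), ([0.5142, 0.0858, 0.0394], 0.66), ([0.5109, 0.0154, 0.0388], 0.57)]
t 13.35 tcp [ 0.4226 -0.252   0.1989] [3.141 0.    3.021]
scoop_3_neck [([0.4685, -0.266, 0.0159], 0.68)]
scoop_3 [([0.5372, -0.2789, -0.0019], 0.89), ([0.4498, -0.0429, 0.0499], 0.24)]
scoop_3_grip [([0.4182, -0.2604, 0.0314], 0.92), ([0.359, 0.0204, -0.0027], 0.37)]
scoop_3 0.83 rect [ 0.5162 -0.037 ] [0.1675 0.0343] 0.39 fit yaw -0.009 at 0.4774 -0.0345
scoop_3 0.82 rect [ 0.4756 -0.2771] [0.0478 0.17  ] 88.15 fit yaw -0.139 at 0.4709 -0.2687
```

View pics/s6c.png

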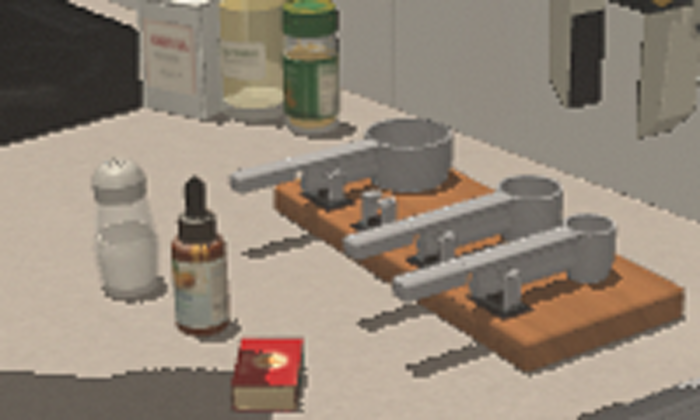

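Scoop 2 sits level and parallel to scoop 1 in clip 3 (crop 440,230). The bystanders have not moved. Next is scoop 3.

Request:
{"method": "apply_moves", "body": {
  "series": [
    {"dx":-0.0045,"dy":-0.0085,"dz":-0.03,"yaw":-0.02,"grip":0},
    {"dx":0,"dy":0,"dz":-0.035,"yaw":0,"grip":0},
    {"dx":0,"dy":0,"dz":-0.035,"yaw":0,"grip":0},
    {"dx":0,"dy":0,"dz":-0.035,"yaw":0,"grip":0},
    {"dx":0,"dy":0,"dz":-0.03,"yaw":0,"grip":0},
    {"dx":0,"dy":0,"dz":-0.019,"yaw":0,"grip":0},
    {"dx":0,"dy":0,"dz":0,"yaw":0,"grip":0},
    {"dx":0,"dy":0,"dz":0,"yaw":0,"grip":1},
    {"dx":0,"dy":0,"dz":0,"yaw":0,"grip":1},
    {"dx":0,"dy":0,"dz":0,"yaw":0,"grip":1},
    {"dx":0,"dy":0,"dz":0,"yaw":0,"grip":1},
    {"dx":0,"dy":0,"dz":0,"yaw":0,"grip":1}
  ],
  "newtons": 60
}}

```text
time: 14.6
tool_pos: [0.4181, -0.2619, 0.0161]
tool_rot: [-3.14, 0.002, 3.0]
wrist_force: [0.1, 0.2, 0.2]
gripper_width: 0.189
finger_force: 0.0
```

Request:
{"method": "apply_moves", "body": {
  "series": [
    {"dx":0,"dy":0,"dz":0,"yaw":0,"grip":1},
    {"dx":0,"dy":0,"dz":0,"yaw":0,"grip":1}
  ],
  "newtons": 60
}}

```text
time: 14.77
tool_pos: [0.4178, -0.2618, 0.0155]
tool_rot: [-3.141, 0.001, 2.999]
wrist_force: [-0.3, 0.4, 1.1]
gripper_width: 0.167
finger_force: 60.0
```

Request:
{"method": "apply_moves", "body": {
  "series": [
    {"dx":0,"dy":0,"dz":0.02,"yaw":0,"grip":1},
    {"dx":0,"dy":0,"dz":0.035,"yaw":0,"grip":1},
    {"dx":0,"dy":0,"dz":0.035,"yaw":0,"grip":1},
    {"dx":0,"dy":0.01,"dz":0.035,"yaw":0.005,"grip":1},
    {"dx":0,"dy":0.027,"dz":0.02,"yaw":0.0055,"grip":1},
    {"dx":0.0046,"dy":0.035,"dz":0,"yaw":0.005,"grip":1},
    {"dx":0.005,"dy":0.035,"dz":0,"yaw":0.005,"grip":1},
    {"dx":0.005,"dy":0.035,"dz":0,"yaw":0,"grip":1},
    {"dx":0.005,"dy":0.035,"dz":0,"yaw":0,"grip":1},
    {"dx":0.005,"dy":0.035,"dz":0,"yaw":0,"grip":1},
    {"dx":0.005,"dy":0.035,"dz":0,"yaw":0,"grip":1},
    {"dx":0.005,"dy":0.04,"dz":0,"yaw":0,"grip":1}
  ],
  "newtons": 60
}}

```text
time: 15.77
tool_pos: [0.4518, 0.0268, 0.16]
tool_rot: [-3.141, -0.0, 3.019]
wrist_force: [2.1, -0.2, -1.2]
gripper_width: 0.169
finger_force: 60.0
```

Request:
{"method": "apply_moves", "body": {
  "series": [
    {"dx":0,"dy":0,"dz":-0.01,"yaw":0,"grip":1},
    {"dx":0,"dy":0,"dz":-0.025,"yaw":0,"grip":1},
    {"dx":0,"dy":0,"dz":-0.025,"yaw":0,"grip":1},
    {"dx":0,"dy":0,"dz":-0.02,"yaw":0,"grip":1},
    {"dx":0,"dy":0,"dz":-0.01,"yaw":0,"grip":1},
    {"dx":0,"dy":0,"dz":0,"yaw":0,"grip":1},
    {"dx":0,"dy":0,"dz":0,"yaw":0,"grip":1}
  ],
  "newtons": 60
}}

```text
time: 16.35
tool_pos: [0.4517, 0.0256, 0.0698]
tool_rot: [3.142, -0.001, 3.02]
wrist_force: [0.4, -1.0, -0.5]
gripper_width: 0.171
finger_force: 60.0
```

Run:
```python
from h import *
look("s7",["scoop_3_neck","scoop_3"],"scene")
look("t7",["scoop_3_neck","scoop_3"],"top")
im=cv2.imread("pics/s7.png")
cv2.imwrite("pics/s7c.png",cv2.resize(im[180:300,220:420],None,fx=3.5,fy=3.5,interpolation=cv2.INTER_CUBIC))
```

```text
t 16.35 tcp [0.4517 0.0256 0.0698] [ 3.142e+00 -1.000e-03  3.020e+00]
scoop_3_neck [([0.5028, 0.0211, 0.0685], 0.58)]
scoop_3 [([0.5761, -0.0544, 0.0261], 0.79), ([0.5686, 0.0148, 0.0493], 0.73), ([0.3456, -0.0703, -0.0003], 0.71), ([0.5127, 0.0853, 0.0358], 0.27)]
t 16.5 tcp [0.4527 0.0254 0.0709] [3.141e+00 2.000e-03 3.020e+00]
scoop_3_neck [([0.3433, -0.0691, 0.0043], 0.22)]
scoop_3 [([0.5708, 0.0126, 0.0525], 0.94), ([0.5735, -0.0545, 0.0229], 0.87)]
```

View pics/s7c.png

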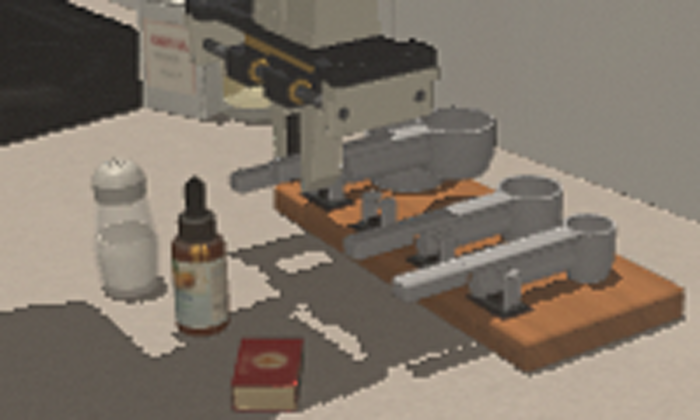

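Scoop 3 is level over clip 2 (crop 380,200). I'll lower it, release it, and get ready to press.

Request:
{"method": "apply_moves", "body": {
  "series": [
    {"dx":0,"dy":0,"dz":-0.007,"yaw":0,"grip":1},
    {"dx":0,"dy":0,"dz":-0.006,"yaw":0,"grip":1},
    {"dx":0,"dy":0,"dz":-0.004,"yaw":0,"grip":1},
    {"dx":0,"dy":0,"dz":-0.002,"yaw":0,"grip":1},
    {"dx":0,"dy":0,"dz":-0.001,"yaw":0,"grip":1},
    {"dx":0,"dy":0,"dz":0,"yaw":0,"grip":1},
    {"dx":0,"dy":0,"dz":0,"yaw":0,"grip":1}
  ],
  "newtons": 60
}}

```text
time: 17.23
tool_pos: [0.452, 0.0254, 0.05]
tool_rot: [-3.142, -0.0, 3.02]
wrist_force: [-1.8, -1.6, 2.2]
gripper_width: 0.168
finger_force: 60.0
```

Request:
{"method": "apply_moves", "body": {
  "series": [
    {"dx":0,"dy":0,"dz":0,"yaw":0,"grip":0.2},
    {"dx":0,"dy":0,"dz":0,"yaw":0,"grip":0.2},
    {"dx":0,"dy":0,"dz":0,"yaw":0,"grip":0.2},
    {"dx":0,"dy":0,"dz":0,"yaw":0,"grip":0.2},
    {"dx":0,"dy":0,"dz":0.02,"yaw":0,"grip":0.2},
    {"dx":0,"dy":0,"dz":0.035,"yaw":0,"grip":0.2},
    {"dx":0,"dy":0,"dz":0.02,"yaw":0,"grip":0.2},
    {"dx":0,"dy":0,"dz":0,"yaw":0,"grip":1},
    {"dx":0,"dy":0,"dz":0,"yaw":0,"grip":1}
  ],
  "newtons": 60
}}

```text
time: 17.98
tool_pos: [0.4528, 0.0255, 0.1259]
tool_rot: [3.141, 0.003, 3.02]
wrist_force: [-0.7, 0.6, -0.5]
gripper_width: 0.302
finger_force: 0.0
```

Run:
```python
from h import *
look("s8",["scoop_3_neck","scoop_3","scoop_3_grip"],"scene")
look("t8",["scoop_3_neck","scoop_3"],"top")
```

```text
t 17.98 tcp [0.4528 0.0255 0.1259] [3.141e+00 3.000e-03 3.020e+00]
scoop_3_neck [([0.5048, 0.0204, 0.051], 0.95), ([0.3567, 0.0182, -0.0008], 0.74), ([0.4957, -0.0463, 0.0372], 0.33)]
scoop_3 [([0.569, 0.0093, 0.0203], 0.81), ([0.4553, -0.0397, 0.0542], 0.62), ([0.5717, -0.0562, 0.0236], 0.58)]
scoop_3_grip [([0.4565, 0.0225, 0.0727], 0.81), ([0.5114, 0.0193, 0.0378], 0.55)]
t 18.18 tcp [0.4513 0.0256 0.1239] [ 3.141e+00 -2.000e-03  3.020e+00]
scoop_3_neck []
scoop_3 [([0.5742, -0.0519, 0.0194], 0.87), ([0.568, 0.0103, 0.0282], 0.75)]
```

Request:
{"method": "apply_moves", "body": {
  "series": [
    {"dx":0.02,"dy":-0.003,"dz":0,"yaw":0,"grip":1},
    {"dx":0.02,"dy":-0.002,"dz":0,"yaw":0,"grip":1},
    {"dx":0.016,"dy":-0.002,"dz":0,"yaw":0,"grip":1},
    {"dx":0,"dy":0,"dz":-0.01,"yaw":0,"grip":1},
    {"dx":0,"dy":0,"dz":-0.015,"yaw":0,"grip":1},
    {"dx":0,"dy":0,"dz":-0.013,"yaw":0,"grip":1},
    {"dx":0,"dy":0,"dz":-0.007,"yaw":0,"grip":1},
    {"dx":0,"dy":0,"dz":-0.003,"yaw":0,"grip":1},
    {"dx":0,"dy":0,"dz":-0.003,"yaw":0,"grip":1},
    {"dx":0,"dy":0,"dz":-0.003,"yaw":0,"grip":1},
    {"dx":0,"dy":0,"dz":0,"yaw":0,"grip":1}
  ],
  "newtons": 30
}}

```text
time: 19.25
tool_pos: [0.5081, 0.0185, 0.0711]
tool_rot: [3.141, 0.001, 3.02]
wrist_force: [0.1, 0.4, 2.4]
gripper_width: 0.007
finger_force: 1.4
```

Request:
{"method": "apply_moves", "body": {
  "series": [
    {"dx":0,"dy":0,"dz":-0.002,"yaw":0,"grip":1},
    {"dx":0,"dy":0,"dz":-0.002,"yaw":0,"grip":1},
    {"dx":0,"dy":0,"dz":-0.002,"yaw":0,"grip":1},
    {"dx":0,"dy":0,"dz":-0.002,"yaw":0,"grip":1},
    {"dx":0,"dy":0,"dz":0,"yaw":0,"grip":1}
  ]
}}

```text
time: 19.67
tool_pos: [0.5081, 0.0185, 0.0635]
tool_rot: [3.142, 0.0, 3.02]
wrist_force: [-2.8, 0.3, 9.5]
gripper_width: 0.006
finger_force: 4.5
```

Request:
{"method": "apply_moves", "body": {
  "series": [
    {"dx":0,"dy":0,"dz":-0.001,"yaw":0,"grip":1},
    {"dx":0,"dy":0,"dz":-0.001,"yaw":0,"grip":1},
    {"dx":0,"dy":0,"dz":0,"yaw":0,"grip":1}
  ]
}}

```text
time: 19.92
tool_pos: [0.5079, 0.0186, 0.0618]
tool_rot: [3.142, 0.0, 3.02]
wrist_force: [-4.6, 0.3, 11.9]
gripper_width: 0.005
finger_force: 5.5
```

Request:
{"method": "apply_moves", "body": {
  "series": [
    {"dx":0,"dy":0,"dz":-0.001,"yaw":0,"grip":1},
    {"dx":0,"dy":0,"dz":-0.001,"yaw":0,"grip":1},
    {"dx":0,"dy":0,"dz":-0.001,"yaw":0,"grip":1},
    {"dx":0,"dy":0,"dz":0,"yaw":0,"grip":1}
  ]
}}

```text
time: 20.25
tool_pos: [0.5084, 0.0185, 0.0595]
tool_rot: [3.142, 0.002, 3.02]
wrist_force: [-4.4, -0.2, 13.8]
gripper_width: 0.008
finger_force: 7.1
```

Request:
{"method": "apply_moves", "body": {
  "series": [
    {"dx":0,"dy":0,"dz":-0.001,"yaw":0,"grip":1},
    {"dx":0,"dy":0,"dz":-0.001,"yaw":0,"grip":1},
    {"dx":0,"dy":0,"dz":0,"yaw":0,"grip":1}
  ]
}}

```text
time: 20.5
tool_pos: [0.5087, 0.0185, 0.058]
tool_rot: [-3.142, 0.003, 3.02]
wrist_force: [-5.2, 0.2, 17.4]
gripper_width: 0.006
finger_force: 8.6
```

Request:
{"method": "apply_moves", "body": {
  "series": [
    {"dx":0,"dy":0,"dz":-0.001,"yaw":0,"grip":1},
    {"dx":0,"dy":0,"dz":-0.001,"yaw":0,"grip":1},
    {"dx":0,"dy":0,"dz":0,"yaw":0,"grip":1}
  ]
}}

```text
time: 20.75
tool_pos: [0.5086, 0.0185, 0.0559]
tool_rot: [3.142, 0.002, 3.02]
wrist_force: [-5.1, 0.0, 19.0]
gripper_width: 0.005
finger_force: 9.3
```

Request:
{"method": "apply_moves", "body": {
  "series": [
    {"dx":0,"dy":0,"dz":-0.001,"yaw":0,"grip":1},
    {"dx":0,"dy":0,"dz":-0.001,"yaw":0,"grip":1},
    {"dx":0,"dy":0,"dz":0,"yaw":0,"grip":1}
  ]
}}

```text
time: 21.0
tool_pos: [0.5077, 0.0187, 0.0532]
tool_rot: [3.141, 0.0, 3.02]
wrist_force: [-7.3, -0.5, 16.5]
gripper_width: -0.0
finger_force: 8.0
```

Request:
{"method": "apply_moves", "body": {
  "series": [
    {"dx":0,"dy":0,"dz":-0.001,"yaw":0,"grip":1},
    {"dx":0,"dy":0,"dz":-0.001,"yaw":0,"grip":1},
    {"dx":0,"dy":0,"dz":0,"yaw":0,"grip":1}
  ]
}}

```text
time: 21.25
tool_pos: [0.5071, 0.0188, 0.0519]
tool_rot: [3.142, -0.001, 3.02]
wrist_force: [-10.7, 1.0, 24.6]
gripper_width: 0.006
finger_force: 12.5
```

Request:
{"method": "apply_moves", "body": {
  "series": [
    {"dx":0,"dy":0,"dz":0.004,"yaw":0,"grip":1},
    {"dx":0,"dy":0,"dz":0.006,"yaw":0,"grip":1},
    {"dx":0,"dy":0,"dz":0.02,"yaw":0,"grip":1},
    {"dx":0,"dy":0,"dz":0.04,"yaw":0,"grip":1},
    {"dx":0,"dy":0,"dz":0.04,"yaw":0,"grip":1},
    {"dx":0,"dy":0,"dz":0.04,"yaw":0,"grip":1},
    {"dx":0.01,"dy":-0.03,"dz":0.03,"yaw":0,"grip":1},
    {"dx":0,"dy":0,"dz":0.02,"yaw":0,"grip":1},
    {"dx":0,"dy":0,"dz":0,"yaw":0,"grip":1},
    {"dx":0,"dy":0,"dz":0,"yaw":0,"grip":1},
    {"dx":0,"dy":0,"dz":0,"yaw":0,"grip":1}
  ]
}}

```text
time: 22.17
tool_pos: [0.5169, -0.0098, 0.2474]
tool_rot: [3.141, -0.002, 3.02]
wrist_force: [0.4, 0.0, -0.8]
gripper_width: 0.002
finger_force: 0.0
```

Run:
```python
from h import *
T=["scoop_3_neck","scoop_3","scoop_3_grip","clip_3"]
for i in range(2): look("s9",T,"scene")
look("t9",T,"top")
look("w9",T,"wrist")
im=cv2.imread("pics/s9.png");w=cv2.imread("pics/w9.png")
a=cv2.resize(im[190:290,270:420],(600,400),interpolation=cv2.INTER_CUBIC);b=cv2.resize(w[120:290,160:480],(600,200+0))
cv2.imwrite("pics/s9c.png",np.vstack([a,b]))
```

```text
t 22.17 tcp [ 0.5169 -0.0098  0.2474] [ 3.141e+00 -2.000e-03  3.020e+00]
scoop_3_neck [([0.5044, 0.0206, 0.0376], 0.84)]
scoop_3 [([0.5723, -0.0557, 0.0248], 0.9), ([0.5794, 0.0077, 0.0187], 0.75)]
scoop_3_grip [([0.4623, 0.0242, 0.0494], 0.85)]
clip_3 [([0.4891, -0.1137, 0.037], 0.9), ([0.5082, 0.018, 0.0404], 0.69), ([0.499, -0.0468, 0.036], 0.68)]
t 22.42 tcp [ 0.5172 -0.0098  0.2476] [ 3.141e+00 -2.000e-03  3.021e+00]
scoop_3_neck [([0.5089, 0.0195, 0.0348], 0.75), ([0.4985, -0.0452, 0.0371], 0.51), ([0.5165, 0.0886, 0.0369], 0.21)]
scoop_3 [([0.5682, -0.0549, 0.0229], 0.85), ([0.5769, 0.0075, 0.0197], 0.66)]
scoop_3_grip [([0.4593, 0.0224, 0.0493], 0.73)]
clip_3 [([0.4989, -0.0491, 0.0389], 0.86), ([0.49, -0.1114, 0.0336], 0.83), ([0.5107, 0.02, 0.0361], 0.73), ([0.3439, -0.0682, 0.0], 0.73)]
t 22.67 tcp [ 0.5176 -0.0101  0.2484] [ 3.141 -0.     3.02 ]
scoop_3_neck [([0.5066, 0.021, 0.0435], 0.86)]
scoop_3 [([0.5024, -0.0472, 0.0317], 0.66)]
scoop_3_grip [([0.4617, 0.0236, 0.0506], 0.77)]
clip_3 [([0.5076, 0.0172, 0.038], 0.98), ([0.4999, -0.0482, 0.0396], 0.8), ([0.5137, 0.0856, 0.0362], 0.72), ([0.4893, -0.1089, 0.0395], 0.71)]
t 22.92 tcp [ 0.5176 -0.0102  0.2486] [3.141 0.    3.02 ]
scoop_3_neck [([0.5092, 0.018, 0.0383], 0.75), ([0.5126, 0.0832, 0.0403], 0.18)]
scoop_3 [([0.577, 0.0036, 0.0224], 0.86), ([0.5745, -0.053, 0.022], 0.64)]
scoop_3_grip [([0.4567, 0.0257, 0.0528], 0.75)]
clip_3 [([0.5144, 0.0826, 0.0347], 0.83), ([0.4997, -0.0494, 0.0331], 0.82), ([0.5072, 0.0174, 0.0373], 0.73), ([0.4513, -0.0439, 0.0498], 0.32)]
```

View pics/s9c.png

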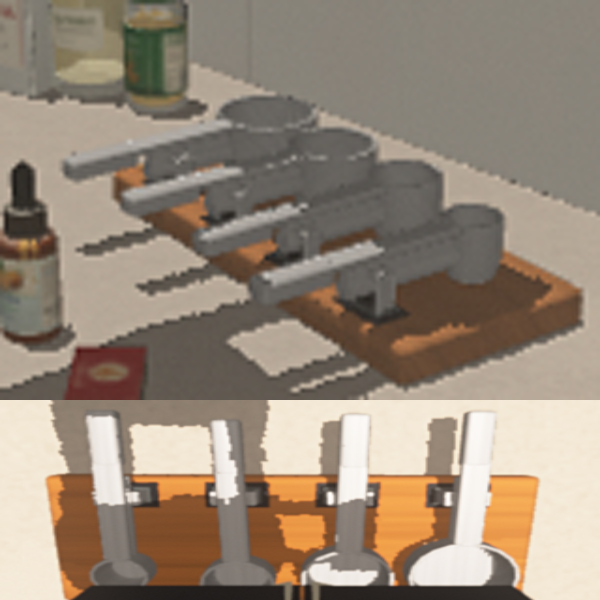

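All four scoops are parallel and level with bowls on the board, in size order. The measured necks are within about 5 mm of the clip points along the handle, with heights around 38 mm. The bystanders are in place and the arm is clear, so I'll hand in.

```bash
python3 -c "
from bench import *
print(workorder.close_job())"
```

```text
the job is handed in; nothing more can be done
None
```

I put scoop 2 in clip 3 and scoop 3 in clip 2; each gave the drop in push and then went solid at about 25 N, the last pictures show both level and home, and I handed the job in at about 23 s without a verdict shown.

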